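# Hang the hooked parts tray on the lipped rail

## Robot

A 6-joint arm with a two-finger parallel gripper is mounted at the origin on the work surface. World frame = base frame: x ahead of the robot, y to its left, z up, the work surface at z = 0. Lengths are in mm, angles in degrees, forces in N, time in s.
With the tool pointing down it reaches from about 350 to 850 mm from the base axis. Payload 8.1 kg.
Tool frame: the origin (TCP) lies at the very end of the fingers, on their centre line; the grasp point (between the pads) lies 19 mm behind it; z points along the fingers, y is the direction in which the jaws open and shut (so a half turn about z gives the same grasp; the last joint's range is limited). The gripper opens to 85 mm and grips with 20 to 120 N. Pads are 22 mm wide; open, the fingers measure 114 mm over their backs; the gripper's body (76 mm by 85 mm) begins 54 mm behind the grasp point. The pads swing forward as they close: fully open they stand 13 mm farther back than shut.
Start: joints at [-4.893, 7.471, 85.268, -0, 87.261, -4.893], TCP at [600.004, 0.022, 231.292] pointing down, gripper open.
Joint ranges: [-169.43, 169.43], [-51.17, 129.36], [1.28, 143.12], [-76.62, 256.62], [0, 156.53], [-152.29, 152.29]. Speed limits (degrees/s): [136.94, 136.94, 159.86, 180, 180, 180].

## Interface

Orientations are given as [roll, pitch, yaw] about the fixed x, y, z axes, in that order (R = Rz(yaw) Ry(pitch) Rx(roll)).
In Python, from bench import sensors, viewer, job gives the robot as it stands.
- The arm moves only by the shell command python3 -m pendant 'ROWS' [FORCE]. ROWS is JSON, one flat list of numbers, 5 for each row, row after row: the shift along the world's x, y, z in mm, then the turn about the world's z in rad, then the finger opening in mm, from 0 to 85.4. In form: [x, y, z, twist, hand, x, y, z, twist, hand, ...]. A call has 1 to 12 rows; each row shifts and turns the pose as measured when the row begins; what a row does not reach is not made up. A row lasts 1/12 s, in which the tool goes at most 41.7 mm and 7.16 degrees, less where a joint would pass 70% of its speed; a pose out of reach is approached as far as the arm can. A call with a gripper value outside its range is refused whole. The fingers move at their own pace and stop on an object; FORCE is the grip in N (left out, the last holds). Time passes only in rows, so rows that do not move let the fingers close. It gives the time, the measured TCP pose, the force and the opening at its end, in the units of the state.
- sensors.sense(): the state, without advancing time (a new reading comes with each control period).
- viewer.snapshot(name): name is "scene" or "side" or "wrist"; returns a dict with "frame" (384x512x3 uint8, blue, green, red), "z_map" (384x512 float32, mm along the optical axis (not along the pixel's ray), 0 where there is no reading), "fx", "fy", "cx", "cy" (pixels), "view" (4x4, takes a point from world to camera coordinates). Camera axes: x right, y down, z forward; pixel columns grow to the right and rows downward; lengths in mm; the calibration is good to about 2 mm. A picture is of the moment at which its call begins.
- job.hand_in(): hands the job in, once; it reports no verdict.
The state is a dict: "time": time; "joint_pos": joint angles; "qd": joint speeds; "joint_efforts": joint torques, N m; "tool_pos": TCP position; "tcp_rot": TCP orientation; "ft_force": force on the tool from outside, world axes, zero at the start; "wrist_torque": the same for the moment, N m; "finger_gap": finger opening in mm.
Only numpy, scipy, OpenCV 4.12 (cv2) and the standard library are available. Lean on these libraries where they do the work, as an engineer would, in place of code of your own. Each camera call takes 0.05 s, during which the arm holds its last target.

## Task

Hang the small orange parts tray on the aluminium rail: lift its hook over the rail's front lip, lower it gently onto the track behind the lip, and slide it along by feel until the hook drops through the one gap in the track and the tray is fully home, its bridge down on the lip; then let go. Do not force it against the rail, and leave the other things on the bench where they are.

Things in the scene. Friction and masses are not known exactly. Their poses are not given: they have to be found in the camera images.
- tray_grip (a point): Centre of the grip block on top of the loose orange tray (80-170 g, starts standing on the table); x from the box towards the hook, y along the hook wall, z up. Block 14 mm in x, 32 in y, 30 high: pinch from above across the 14 mm. Tray bottom 68 mm below this point. Turn the tray so its x lies along the rail's x.
- bridge (a point): Centre of the underside of the flat bridge (22 x 40 mm, 8 mm thick, carrying the grip block): 2 mm to -x of and 23 mm below tray_grip; also centre of the 10 mm wide slot, open below, that takes the lip, between box wall (outer face 5 mm to -x) and hook foot (5 to 11 mm to +x). Box 90 x 90 mm, 45 high, rim level with this point.
- foot_tip (a point): Centre of the lower end of the tray's hook foot (6 mm thick in x, 24 mm wide in y), 24 mm below the bridge underside; 6 mm to +x of and 47 mm below tray_grip.
- rail: Fixed aluminium rail on two posts, 300 mm long in y; x points away from the side where the tray's box hangs, z up. Origin on the table 120 mm below the lip's top. Front wall = lip, 6 mm thick (x -3 to 3 mm), face down to z 68 mm. Behind it an open channel (x 3 to 17 mm), then a lower wall 4 mm thick, top z 112 mm. All hard: keep the tray's push on it below about 20 N.
- lip_top (a point): Middle of the lip's top edge, 120 mm above the rail's origin, axes as the rail's. Home: the bridge lies on the lip, tray_grip 23 mm above and foot tip 24 mm below this height; let go, the tray leans a few degrees, box against the lip's face.
- channel (a point): Middle of the channel at lip height (10 mm to +x of lip_top). End blocks fill it beyond 75 mm in y, so the foot's centre stays within 63 mm. Between lies a flat track, top 11 to 17 mm down (differs each time), with one 28 mm long gap centred anywhere within 35 mm in y. Track height and gap are not measured: slide the foot, lightly pressed; it sinks in and butts on the gap's far end.
- phone_frame: Opened grey phone frame, 72 x 146 x 8 mm, lying on a fixed round aluminium turntable (170 mm across, 22 mm high); origin at its underside centre. Leave alone.
- sim_tool: Yellow SIM ejector tool, 30 x 18 x 5 mm with a 28 mm pin, flat on the table; origin at the root of the pin on the table. Leave alone.
- tweezers: Curved stainless tweezers, 120 mm long, 6 mm high, flat on the table; origin at its middle on the table. Leave alone.
- lamp: Small battery lamp with a white toggle, 68 mm across, 100 mm high, standing on the table; origin at its underside centre. Leave alone.
Mind the look-alikes: they are no part of the job. Of the things shaped like the part that bears tray_grip, the orange one is meant.

How it is judged:
By the outcome, as a careful person would: the job done as asked, in the order asked, and still so for the second after the job is handed in, with the robot touching nothing.
It also fails if it takes over 72 s, if anything falls off the work surface, if the arm or the gripper's body presses on something with over 40 N, if the wrist force passes 120 N, or if a joint passes its speed limit or range.

## Working session

There is one attempt and no reset: what is moved stays moved. The work goes in short steps, Python scripts to look and compute and a shell command to move; the robot and the scene stay as the last step left them, time stands still between calls to the robot, and variables do not carry over. Pictures are saved under pics/ and viewed, and the job is handed in when it is done.

```bash
ls; mkdir -p pics; python3 - <<'E'
from bench import sensors, viewer
import cv2,numpy as np,pickle
for n in ["scene","side","wrist"]:
    s=viewer.snapshot(n); cv2.imwrite(f"pics/{n}0.png",s["frame"]); pickle.dump(s,open(f"{n}0.pkl","wb"))
    print(n,s["fx"],s["cx"],s["cy"],np.round(s["view"],3).tolist())
print(sensors.sense())
E
```

```text
pics
scene 409.4898398732274 259.9124069105678 186.19306038357405 [[0.656, 0.755, -0.006, -214.952], [0.545, -0.48, -0.687, -285.343], [-0.521, 0.448, -0.726, 1589.91], [0.0, 0.0, 0.0, 1.0]]
side 441.8365292318726 260.0107962731147 192.51381704082374 [[-0.981, -0.192, 0.003, 455.15], [-0.106, 0.53, -0.841, 231.778], [0.16, -0.826, -0.54, 960.213], [0.0, 0.0, 0.0, 1.0]]
wrist 277.9106367356032 257.5918014313407 191.2430789100236 [[1.0, -0.001, -0.002, -600.01], [0.0, -0.951, 0.309, -39.941], [-0.002, -0.309, -0.951, 380.059], [0.0, 0.0, 0.0, 1.0]]
{'time': 0.15, 'joint_pos': array([-4.89406318e+00,  7.50887263e+00,  8.53146443e+01, -1.15602469e-03,
        8.72612298e+01, -4.89310461e+00]), 'qd': array([ 0.01407087, -0.08711795, -0.27162771, -0.05360712, -0.03564879,
        0.00499375]), 'joint_efforts': array([ 1.01583330e-03, -5.70061326e+01, -5.01160097e+01, -1.39109225e-04,
        9.69119486e-03, -7.10949371e-05]), 'tool_pos': array([5.99577522e+02, 4.06286976e-02, 2.30449684e+02]), 'tcp_rot': array([-1.79915464e+02, -6.07823030e-03,  8.99990930e+01]), 'ft_force': array([-1.1110263 ,  0.49001271, -0.41269461]), 'wrist_torque': array([ 0.06010947,  0.02251518, -0.0169118 ]), 'finger_gap': 85.57265729200871}
```

View pics/scene0.png

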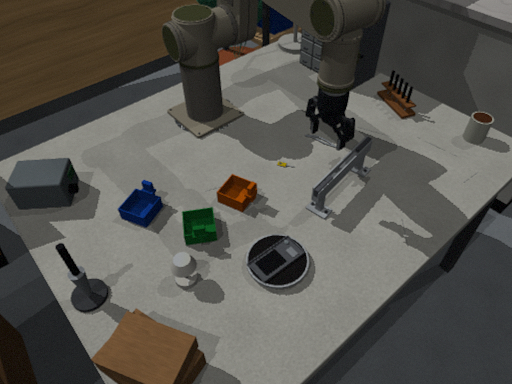

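View pics/side0.png

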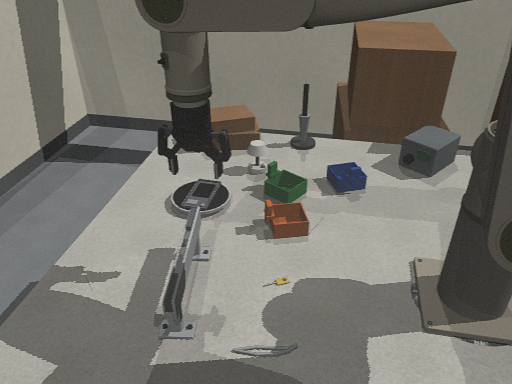

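View pics/wrist0.png

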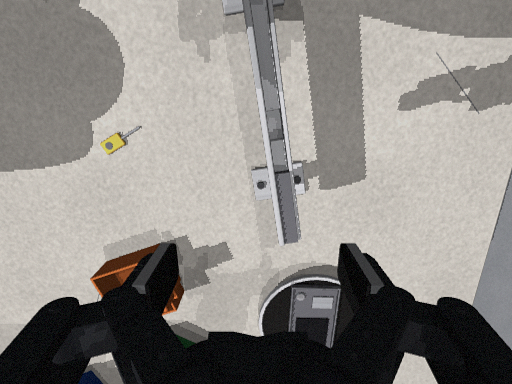

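Candidates are the orange tray (scene 238,192), the green tray (199,226) and the blue tray (141,205). The description picks orange, so I'll check it in a close crop and measure it.

```bash
cat > h.py <<'E'
import numpy as np,cv2,pickle
def pts(s,mask=None):
    z=s["z_map"]; v,u=np.nonzero((z>0)&(mask if mask is not None else True)); d=z[v,u]
    P=np.stack([(u-s["cx"])/s["fx"]*d,(v-s["cy"])/s["fy"]*d,d],1)
    V=np.array(s["view"]); return (P-V[:3,3])@V[:3,:3],u,v
def orange(s):
    h=cv2.cvtColor(s["frame"],cv2.COLOR_BGR2HSV); return (h[...,0]<16)&(h[...,1]>170)&(h[...,2]>60)
E
python3 - <<'E'
from h import *
out=[]
for n in ["scene","side"]:
    s=pickle.load(open(n+"0.pkl","rb")); m=orange(s).astype(np.uint8)
    k,l,st,c=cv2.connectedComponentsWithStats(m); 
    print(n,[(st[i].tolist()) for i in range(1,k) if st[i][4]>60])
    c0=(238,192) if n=="scene" else (288,220)
    mm=np.zeros_like(m); mm[c0[1]-35:c0[1]+35,c0[0]-35:c0[0]+35]=1
    P,u,v=pts(s,(m*mm)>0); P=P
    for lo,hi in [(0,40),(40,50),(50,72),(72,79),(79,90)]:
        q=P[(P[:,2]>lo)&(P[:,2]<hi)]
        if len(q)>3: print(lo,hi,len(q),q.mean(0).round(1),q.min(0).round(1),q.max(0).round(1))
    q=P[(P[:,2]>38)&(P[:,2]<50)][:,:2].astype(np.float32); print(cv2.minAreaRect(q))
    q=P[(P[:,2]>60)][:,:2].astype(np.float32); print(cv2.minAreaRect(q))
    f=s["frame"][c0[1]-40:c0[1]+40,c0[0]-40:c0[0]+40]; out.append(cv2.resize(f,None,fx=4.9,fy=4.9,interpolation=cv2.INTER_NEAREST))
cv2.imwrite("pics/crop.png",np.hstack(out))
# rail: depth points
for n,(r) in {"scene":(130,215,300,375),"side":(190,335,155,215),"wrist":(0,245,220,310)}.items():
    s=pickle.load(open(n+"0.pkl","rb")); m=np.zeros((384,512),bool); m[r[0]:r[1],r[2]:r[3]]=1
    P,u,v=pts(s,m); q=P[(P[:,2]>116)&(P[:,2]<128)&(P[:,0]>500)&(P[:,0]<720)]
    print(n,len(q),q.mean(0).round(1),q.min(0).round(1),q.max(0).round(1)); print(cv2.minAreaRect(q[:,:2].astype(np.float32)))
E
```

```text
scene [[218, 50, 16, 15, 128], [217, 174, 39, 37, 735]]
0 40 482 [ 421.  -186.2   16. ] [ 373. -238.    0.] [ 486.6 -124.5   40. ]
40 50 107 [ 435.  -188.8   43.9] [ 373.4 -238.3   40.1] [ 488.7 -125.6   49.9]
50 72 34 [ 480.6 -175.4   58.1] [ 466.  -186.    50.1] [ 488.1 -147.8   71.2]
72 79 11 [ 479.6 -174.6   76.9] [ 471.1 -181.    72.8] [ 485.6 -158.8   79. ]
79 90 35 [ 476.5 -165.    81.6] [ 465.5 -179.8   79.2] [ 485.8 -149.4   85.4]
((434.50189208984375, -179.849853515625), (104.92262268066406, 92.71171569824219), 20.474971771240234)
((476.122802734375, -165.1311492919922), (13.625102996826172, 34.57439041137695), 20.68781089782715)
side []
((384.4688415527344, -194.3127899169922), (0.0, 0.0), 0.0)
((0.0, 0.0), (0.0, 0.0), 0.0)
scene 176 [607.5  71.1 118.2] [577.7 -61.3 116. ] [640.5 231.2 121.9]
((609.5696411132812, 85.84053802490234), (21.563467025756836, 295.72003173828125), 9.729416847229004)
side 595 [600.6 116.1 118.9] [574.2 -59.8 116. ] [638.7 238.  123.3]
((607.1334228515625, 90.07608795166016), (20.397666931152344, 301.07794189453125), 8.90100383758545)
wrist 1963 [609.   48.9 119. ] [588.1 -59.9 116. ] [640.8 154.4 121.7]
((614.6740112304688, 47.742759704589844), (19.938459396362305, 218.61907958984375), 8.938084602355957)
```

View pics/crop.png

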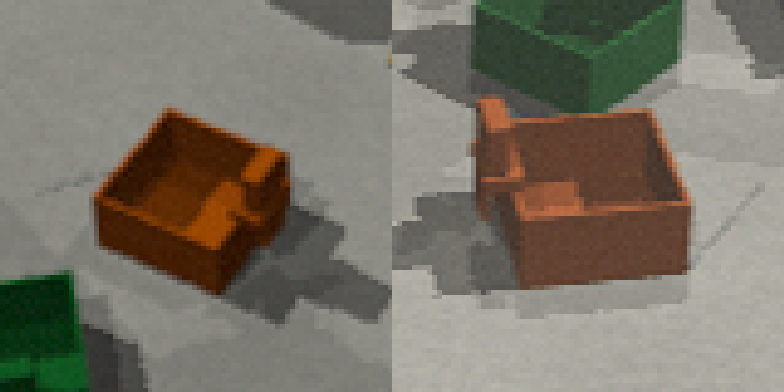

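```bash
python3 - <<'E'
from h import *
a=np.radians(8.93); c=np.array([607.1,90.1]); ex=np.array([np.cos(a),np.sin(a)]); ey=np.array([-ex[1],ex[0]])
for n,(r) in {"scene":(130,215,300,375),"side":(190,335,155,215),"wrist":(0,245,220,310)}.items():
    s=pickle.load(open(n+"0.pkl","rb")); m=np.zeros((384,512),bool); m[r[0]:r[1],r[2]:r[3]]=1
    P,u,v=pts(s,m); P=P[P[:,2]>90]; x=(P[:,:2]-c)@ex; y=(P[:,:2]-c)@ey
    print(n,"y range",[np.percentile(y[abs(x)<12],p).round(1) for p in (0,.5,99.5,100)])
    for lo,hi in [(-150,-80),(-70,0),(0,70),(80,150)]:
        print(lo,[(b,int(k.sum()),float(np.median(P[k,2]).round(1)),float(np.percentile(P[k,2],90).round(1))) for b in range(-16,18,2) for k in [(y>lo)&(y<hi)&(x>=b)&(x<b+2)] if k.sum()>3])
E
python3 - <<'E'
import cv2
a=cv2.imread('pics/wrist0.png')[0:250,200:330]; b=cv2.imread('pics/side0.png')[190:340,140:240]
import numpy as np
cv2.imwrite('pics/rail.png',np.hstack([cv2.resize(a,(300,580)),cv2.resize(b,(390,580))]))
E
```

```text
scene y range [np.float64(-155.9), np.float64(-155.7), np.float64(143.3), np.float64(146.3)]
-150 [(-8, 11, 118.1, 119.4), (-6, 12, 118.0, 120.7), (-4, 21, 117.2, 120.7), (-2, 14, 114.8, 120.1), (0, 13, 114.4, 116.1), (2, 13, 114.8, 116.5), (4, 11, 115.4, 115.9), (6, 14, 115.2, 117.1), (8, 15, 115.4, 118.0), (10, 23, 113.1, 263.3), (12, 15, 116.2, 303.7), (14, 59, 102.9, 112.1), (16, 18, 106.1, 304.7)]
-70 [(-8, 12, 118.1, 120.0), (-6, 13, 116.3, 120.2), (-4, 42, 109.0, 118.9), (-2, 21, 107.6, 116.6), (0, 7, 101.1, 104.5), (2, 10, 103.1, 104.3), (4, 7, 103.8, 104.8), (6, 7, 105.2, 106.4), (8, 7, 105.2, 105.8), (12, 6, 109.6, 110.3), (14, 43, 102.1, 110.6), (16, 13, 99.7, 109.6)]
0 [(-8, 8, 117.3, 118.3), (-6, 10, 117.9, 120.1), (-4, 33, 113.6, 119.7), (-2, 19, 106.7, 113.8), (0, 13, 102.7, 106.3), (2, 6, 104.4, 106.0), (4, 15, 104.2, 105.9), (6, 9, 103.6, 105.6), (8, 9, 104.5, 106.3), (12, 10, 109.5, 110.6), (14, 41, 103.7, 109.4), (16, 10, 99.9, 107.4)]
80 [(-8, 9, 117.4, 119.6), (-6, 8, 117.7, 119.7), (-4, 18, 116.4, 119.1), (-2, 5, 114.7, 115.7), (0, 10, 115.4, 116.8), (2, 10, 114
[... 1762 characters left out ...]
12, 131, 111.5, 112.2), (14, 57, 111.5, 112.0)]
-70 [(-10, 94, 119.1, 120.1), (-8, 177, 119.6, 120.4), (-6, 180, 119.6, 120.5), (-4, 123, 118.5, 119.9), (-2, 119, 104.9, 105.8), (0, 121, 104.9, 105.7), (2, 124, 104.9, 105.8), (4, 113, 104.9, 105.7), (6, 120, 104.9, 105.9), (8, 112, 104.9, 105.9), (10, 218, 109.2, 112.1), (12, 166, 111.6, 112.5), (14, 75, 111.2, 112.1)]
0 [(-10, 119, 119.2, 120.2), (-8, 221, 119.6, 120.6), (-6, 220, 119.6, 120.6), (-4, 188, 117.5, 119.8), (-2, 203, 105.0, 105.9), (0, 209, 105.1, 106.2), (2, 204, 105.1, 106.0), (4, 206, 105.1, 106.1), (6, 198, 105.1, 106.1), (8, 204, 105.1, 106.1), (10, 253, 109.3, 112.0), (12, 207, 111.6, 112.5), (14, 85, 111.2, 112.3)]
80 []
```

View pics/rail.png

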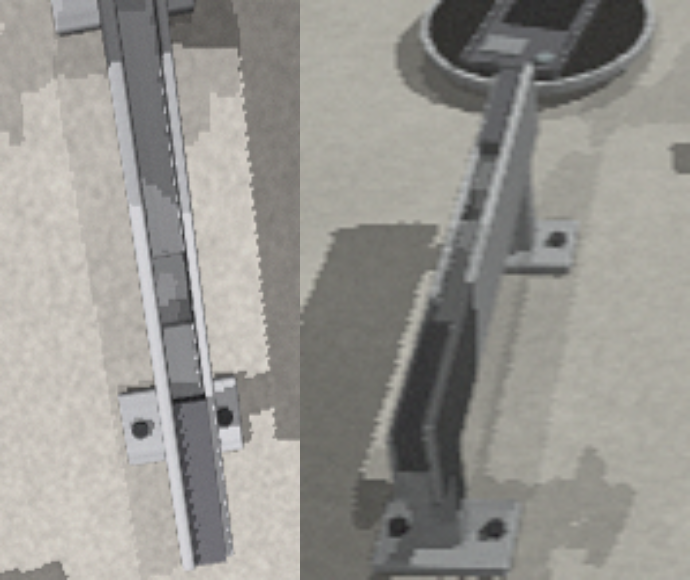

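```bash
python3 - <<'E'
from h import *
a=np.radians(8.93); c=np.array([607.1,90.1]); ex=np.array([np.cos(a),np.sin(a)]); ey=np.array([-ex[1],ex[0]])
s=pickle.load(open("wrist0.pkl","rb")); P,u,v=pts(s)
x=(P[:,:2]-c)@ex; y=(P[:,:2]-c)@ey
for b in range(-90,70,5):
    k=(y>=b)&(y<b+5)&(x>0)&(x<8)
    if k.sum(): print(b,k.sum(),np.percentile(P[k,2],[5,50,95]).round(1), "gray",s["frame"][v[k],u[k]].mean().round(1), "px",v[k].mean().round())
# yaw and lip edges
for w in [8.5,8.9,9.3]:
    pass
k=(P[:,2]>117.8)&(P[:,2]<123)&(abs(x)<14)
rows=[]
for b in range(-150,66,6):
    kk=k&(y>=b)&(y<b+6)
    if kk.sum()>8: rows.append((b+3,x[kk].min(),np.percentile(x[kk],95),np.median(x[kk])))
rows=np.array(rows); print(np.polyfit(rows[:,0],rows[:,1],1),np.polyfit(rows[:,0],rows[:,3],1)); print(rows[:, 1:3].mean(0))
E
```

```text
-90 40 [114.7 115.5 116.5] gray 110.6 px 183.0
-85 87 [114.9 306.7 311. ] gray 57.9 px 266.0
-80 675 [109.5 316.7 323.5] gray 19.2 px 340.0
-75 846 [309.2 320.3 326.2] gray 17.3 px 354.0
-70 38 [103.9 105.1 105.9] gray 140.6 px 160.0
-65 44 [104.  105.2 106.5] gray 139.8 px 155.0
-60 42 [104.3 105.4 105.8] gray 139.6 px 150.0
-55 45 [104.2 105.4 106.2] gray 139.0 px 145.0
-50 63 [ 88.8  95.3 105.3] gray 106.2 px 139.0
-45 39 [88.7 89.5 90.7] gray 106.6 px 133.0
-40 41 [88.5 89.7 90.8] gray 127.0 px 128.0
-35 40 [88.3 89.5 91. ] gray 138.3 px 123.0
-30 43 [88.2 89.6 90.6] gray 130.5 px 117.0
-25 41 [88.2 89.8 90.8] gray 122.1 px 112.0
-20 46 [104.1 105.  106.5] gray 131.2 px 107.0
-15 49 [104.  105.  106.3] gray 138.1 px 102.0
-10 52 [104.2 105.  106.2] gray 138.8 px 96.0
-5 53 [104. 105. 106.] gray 139.3 px 90.0
0 53 [104.3 105.1 106.2] gray 132.7 px 84.0
5 53 [104.1 105.1 106.6] gray 115.3 px 79.0
10 55 [104.  105.2 106.6] gray 110.0 px 73.0
15 58 [104.2 105.  106.3] gray 110.4 px 66.0
20 54 [103.7 105.  106.2] gray 110.9 px 60.0
25 57 [104.1 105.1 106.5] gray 110.8 px 54.0
30 57 [104.  105.1 106. ] gray 111.7 px 48.0
35 61 [104.2 105.1 106.2] gray 112.0 px 42.0
40 61 [103.8 105.3 106.1] gray 112.4 px 35.0
45 62 [104.1 105.1 106.4] gray 112.6 px 28.0
50 64 [103.8 105.1 106.4] gray 112.6 px 22.0
55 67 [104.1 105.4 106.5] gray 113.2 px 15.0
60 67 [104.  105.1 106.1] gray 113.4 px 8.0
65 48 [104.2 104.9 106.4] gray 96.9 px 2.0
[-8.84606552e-04 -8.96033468e+00] [-3.83498953e-04 -6.09234029e+00]
[-8.92318121 -3.49525623]
```

```bash
python3 -m pendant '[-14,-34,0,0.09,60,-14,-34,0,0.09,60,-14,-34,0,0.09,60,-14,-34,0,0.09,60,-14,-34,0,0,60,-14,-34,0,0,60,-14,-34,0,0,60,0,0,0,0,60,0,0,0,0,60]'
cat > look.py <<'E'
from h import *
import sys
from bench import sensors, viewer
def go(n,f):
    s=viewer.snapshot(n); cv2.imwrite(f"pics/{f}.png",s["frame"]); pickle.dump(s,open(f"{f}.pkl","wb")); return s
if __name__=="__main__": go(sys.argv[1],sys.argv[2])
E
python3 - <<'E'
from look import *
s=go("wrist","w1"); P,u,v=pts(s,orange(s))
k=(P[:,2]>76)&(P[:,2]<90); q=P[k]; print(len(q),q.mean(0),np.median(q[:,2])); print(cv2.minAreaRect(q[:,:2].astype(np.float32)))
k=(P[:,2]>36)&(P[:,2]<50); q=P[k];print(cv2.minAreaRect(q[:,:2].astype(np.float32)))
st=sensors.sense(); print(st["time"],st["tool_pos"],st["tcp_rot"],st["ft_force"],st["finger_gap"])
E
```

```text
time: 0.9
tool_pos: [493.7, -244.4, 226.7]
tcp_rot: [-179.7, -0.2, 111.9]
ft_force: [-0.0, 0.2, 0.2]
finger_gap: 60.2
457 [ 473.70132901 -163.44387765   82.46635834] 82.51027858753771
((474.10614013671875, -163.66342163085938), (13.523736000061035, 30.802906036376953), 21.398311614990234)
((428.02001953125, -180.10714721679688), (95.64517211914062, 88.53250122070312), 19.912614822387695)
0.95 [ 493.76844805 -244.34811384  226.64594989] [-179.61949958   -0.22433     111.92126359] [-0.31513459 -1.437726   -0.31399398] 59.78306942899366
```

View pics/w1.png

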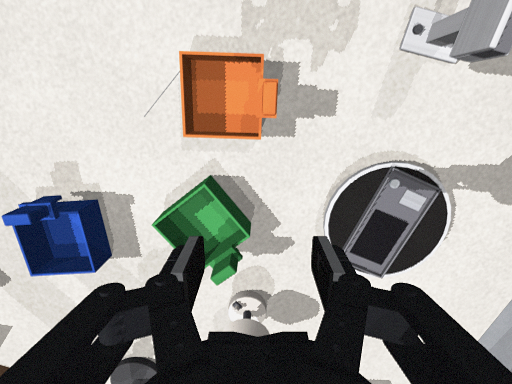

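The wrist view shows the orange tray at (222,95) with its grip block at (268,97). Green is at (205,220) and blue at (60,235). I'll move above the block and check before going down.

```bash
python3 -m pendant '[-6.5,27,-32,-0.02,50,-6.5,27,-32,0,50,-6.4,26.6,-32,0,50,0,0,0,0,50,0,0,0,0,50]'
python3 look.py wrist w2;python3 look.py side s2
```

```text
time: 1.37
tool_pos: [473.9, -157.3, 127.8]
tcp_rot: [-179.7, -0.2, 110.8]
ft_force: [0.3, -0.2, 1.1]
finger_gap: 49.7
```

View pics/w2.png

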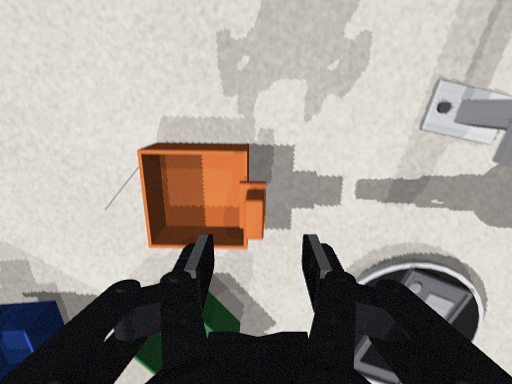

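View pics/s2.png

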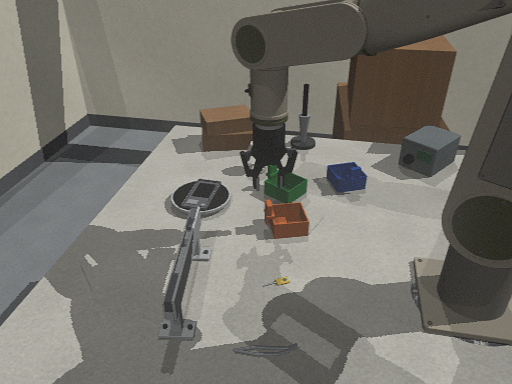

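```bash
python3 - <<'E'
from look import *
s=pickle.load(open("w2.pkl","rb")); P,u,v=pts(s,orange(s))
k=(P[:,2]>76)&(P[:,2]<90); q=P[k]; print(len(q),np.median(q[:,2])); print(cv2.minAreaRect(q[:,:2].astype(np.float32)))
st=sensors.sense(); print(st["time"],st["tool_pos"],st["tcp_rot"],st["ft_force"],st["finger_gap"])
E
```

```text
721 82.40775685394365
((473.791748046875, -163.07357788085938), (13.488147735595703, 31.836692810058594), 20.415735244750977)
1.4667 [ 474.0616964  -158.18227521  128.35438521] [-179.6726205    -0.19476157  110.77796055] [ 0.10743918 -0.96853832 -0.16416065] 49.96719997031413
```

```bash
python3 -m pendant '[0,-3,-15,0,50,0,-2,-15,0,50,0,0,-15,0,50,0,0,-12,0,50,0,0,-6,0,50,0,0,0,0,50,0,0,0,0,50]'
```

```text
time: 2.05
tool_pos: [485.2, -169.0, 74.7]
tcp_rot: [179.5, 0.7, 110.8]
ft_force: [0.3, 0.7, 0.0]
finger_gap: 50.2
```

```bash
python3 -m pendant '[0,0,0,0,50,0,0,0,0,50]'; python3 -m pendant '[0,0,0,0,50,0,0,0,0,50]'; python3 - <<'E'
from bench import sensors
s=sensors.sense(); print(s["joint_pos"],s["qd"],s["ft_force"],s["wrist_torque"],s["tool_pos"],s["tcp_rot"])
E
```

```text
time: 2.22
tool_pos: [486.3, -169.7, 76.4]
tcp_rot: [179.4, 0.8, 110.8]
ft_force: [-0.5, 0.1, -0.4]
finger_gap: 50.2
time: 2.38
tool_pos: [487.3, -170.1, 78.0]
tcp_rot: [179.3, 0.9, 110.8]
ft_force: [-0.9, -0.4, -0.6]
finger_gap: 50.2
[-24.84474635   1.00912349 108.68013809  -0.14485987  69.23107557
 -45.60461535] [-0.02258581 -0.33518976 -0.39379846 -0.00447229  0.15222722 -0.00406345] [-0.89522659 -0.44150135 -0.63497765] [0.01224339 0.02552053 0.00035292] [ 487.2751312  -170.14315457   77.95920463] [179.3421142    0.86681363 110.80498347]
```

```bash
python3 -m pendant '[-7,3.5,0,0,50]';python3 -m pendant '[-7,3.5,0,0,50]';python3 -m pendant '[-2,0,0,0,50]'
```

```text
time: 2.47
tool_pos: [481.2, -167.2, 78.8]
tcp_rot: [179.3, 0.9, 110.8]
ft_force: [0.2, -0.1, -0.4]
finger_gap: 50.1
time: 2.55
tool_pos: [473.9, -163.5, 79.0]
tcp_rot: [179.3, 1.0, 110.8]
ft_force: [-0.4, 0.2, -0.2]
finger_gap: 49.9
time: 2.63
tool_pos: [470.7, -162.7, 78.8]
tcp_rot: [179.3, 0.9, 110.8]
ft_force: [-0.6, -0.3, 0.2]
finger_gap: 50.1
```

```bash
python3 -m pendant '[-2,1,-5,0,50]';python3 -m pendant '[-2,1,-5,0,50]';python3 -m pendant '[-2,1,-5,0,50]'
```

```text
time: 2.72
tool_pos: [468.9, -161.8, 74.8]
tcp_rot: [179.2, 1.0, 110.8]
ft_force: [0.1, -0.2, 0.7]
finger_gap: 49.7
time: 2.8
tool_pos: [466.5, -160.7, 69.5]
tcp_rot: [179.2, 1.0, 110.8]
ft_force: [0.1, 0.0, -1.0]
finger_gap: 50.0
time: 2.88
tool_pos: [464.2, -159.5, 64.1]
tcp_rot: [179.2, 1.0, 110.8]
ft_force: [0.4, 0.3, -0.3]
finger_gap: 49.8
```

```bash
python3 -m pendant '[5,-2,0,0,50,4,-2,0,0,50]';python3 -m pendant '[0,0,-3,0,50]'
```

```text
time: 3.05
tool_pos: [471.5, -162.6, 61.8]
tcp_rot: [179.3, 0.9, 110.8]
ft_force: [0.6, 0.6, 0.1]
finger_gap: 49.7
time: 3.13
tool_pos: [472.5, -163.2, 59.1]
tcp_rot: [179.3, 0.9, 110.8]
ft_force: [0.7, -0.4, 0.4]
finger_gap: 49.7
```

```bash
python3 -m pendant '[1,0,-1,0,40,0,0,0,0,30]' 40; python3 look.py wrist w3; python3 look.py scene c3
python3 - <<'E'
import cv2,numpy as np
a=cv2.imread('pics/w3.png');b=cv2.imread('pics/c3.png')[120:240,180:340]
cv2.imwrite('pics/c3b.png',np.hstack([a[:, 60:460],cv2.resize(b,(400,384))]))
E
```

```text
time: 3.3
tool_pos: [473.8, -163.3, 57.2]
tcp_rot: [179.3, 0.9, 110.8]
ft_force: [0.7, 0.5, 0.1]
finger_gap: 30.4
```

View pics/c3b.png

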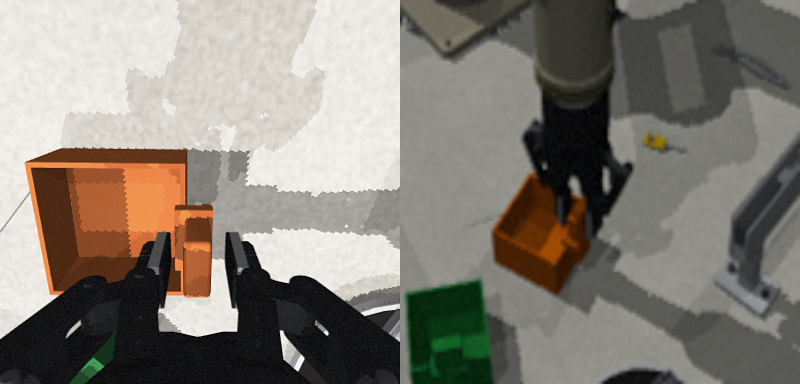

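The block (x 183–212 in the crop) sits centred between the two pads. Closing.

```bash
python3 -m pendant '[0,0,0,0,14,0,0,0,0,5,0,0,0,0,5,0,0,0,0,5]' 50; python3 - <<'E'
from bench import sensors
s=sensors.sense(); print(s["ft_force"],s["finger_gap"],s["tool_pos"],s["tcp_rot"])
E
```

```text
time: 3.73
tool_pos: [473.8, -163.5, 58.0]
tcp_rot: [179.3, 0.9, 110.8]
ft_force: [-0.4, -0.6, 0.1]
finger_gap: 13.3
[-0.42380227 -0.63214579  0.0656428 ] 13.349700533978748 [ 473.76502959 -163.45634919   58.03593158] [179.31886206   0.91294603 110.81455079]
```

```bash
python3 -m pendant '[0,0,5,0,5,0,0,8,0,5,0,0,8,0,5]'; python3 -m pendant '[0,0,15,0,5,0,0,15,0,5,0,0,15,0,5,0,0,15,0,5]';python3 -m pendant '[0,0,15,0,5,0,0,15,0,5,0,0,0,0,5]'; python3 look.py wrist w4;  python3 look.py side s4
```

```text
time: 3.98
tool_pos: [472.1, -162.6, 78.3]
tcp_rot: [179.5, 0.7, 110.8]
ft_force: [0.3, -0.2, -0.7]
finger_gap: 13.4
time: 4.32
tool_pos: [470.8, -161.9, 141.8]
tcp_rot: [179.6, 0.6, 110.8]
ft_force: [0.9, 0.6, -1.1]
finger_gap: 13.0
time: 4.57
tool_pos: [472.9, -162.7, 179.9]
tcp_rot: [179.2, 1.0, 110.8]
ft_force: [0.7, -0.7, -0.1]
finger_gap: 13.1
```

View pics/s4.png

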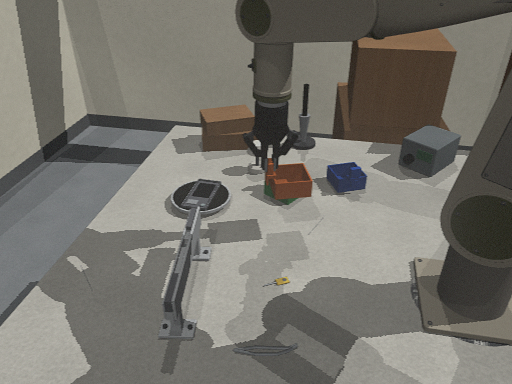

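View pics/w4.png

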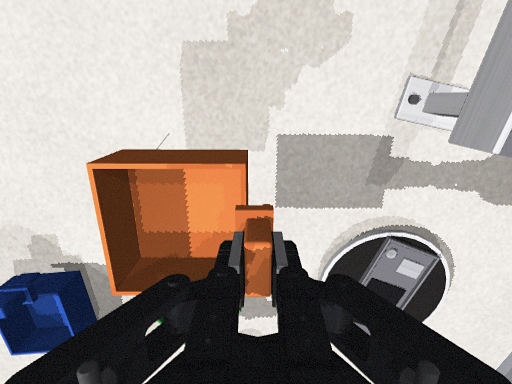

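The tray is held square: side view at (290,182), wrist view with the block between the pads at (258,260). Now carrying it to above the rail, around mid-length.

```bash
python3 -m pendant '[5,10,4,0,5,10,20,4,-0.02,5,11,22,4,-0.02,5,11,22,4,-0.02,5,11,22,4,-0.02,5,11,22,4,-0.02,5,11,22,0,-0.02,5,11,22,0,-0.02,5,11,22,0,-0.02,5,11,22,0,-0.02,5,6,12,0,-0.02,5,0,0,0,0,5]'; python3 look.py wrist w5;  python3 look.py side s5; python3 look.py scene c5
python3 - <<'E'
from bench import sensors
s=sensors.sense(); print(s["time"],s["ft_force"],s["finger_gap"],s["tool_pos"],s["tcp_rot"])
E
```

```text
time: 5.67
tool_pos: [576.9, 76.2, 186.9]
tcp_rot: [-179.5, 0.2, 98.6]
ft_force: [-0.6, -0.9, -0.2]
finger_gap: 13.2
5.8167 [ 0.44107356 -0.66336894 -0.15611099] 13.146340588649021 [576.14331534  73.00587398 187.25947709] [-179.44631544    0.25588067   98.56822047]
```

View pics/w5.png

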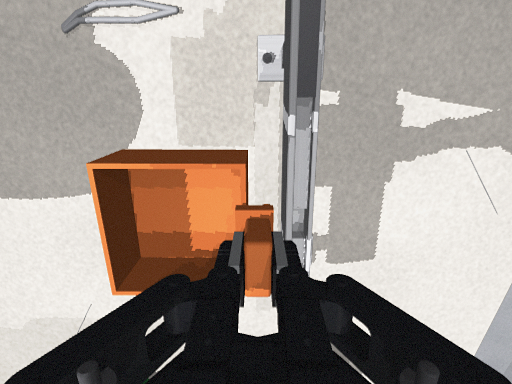

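View pics/s5.png

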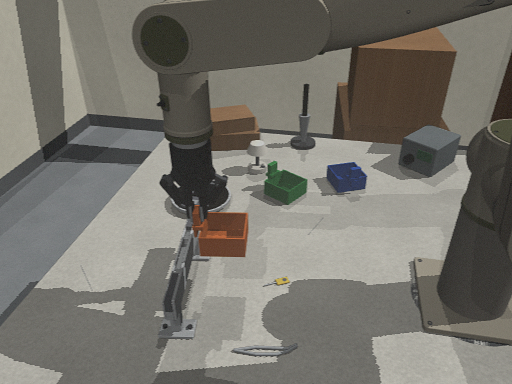

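```bash
cat > meas.py <<'E'
from look import *
def meas(s,st):
    a=np.radians(8.95); c=np.array([601.0,88.8]); ex=np.array([np.cos(a),np.sin(a)]); ey=np.array([-ex[1],ex[0]])
    P,u,v=pts(s); o=orange(s)[v,u]
    X=np.c_[(P[:,:2]-c)@ex,(P[:,:2]-c)@ey,P[:,2]]
    t=np.array(st["tool_pos"]); tr=np.array([(t[:2]-c)@ex,(t[:2]-c)@ey,t[2]]); print("TCP rail",tr.round(1),st["tcp_rot"].round(2),"F",np.round(st["ft_force"],1),"gap",st["finger_gap"].round(1),"t",st["time"])
    k=~o&(X[:,2]>117)&(X[:,2]<123)&(abs(X[:,0])<8)&(abs(X[:,1])<150); q=X[k]
    if len(q)>50:
        rows=[]
        for b in range(-150,150,6):
            kk=(q[:,1]>=b)&(q[:,1]<b+6)
            if kk.sum()>8: r=q[kk,0]; rows.append((b+3,np.percentile(r,3),np.percentile(r,97)))
        rows=np.array(rows); print("lip edges",np.median(rows[:,1:],0).round(2),"slope",np.polyfit(rows[:,0],rows[:,1],1)[0].round(4),"yr",rows[[0,-1],0],"z",np.median(q[:,2]).round(1))
    return X,o,u,v,tr
E
python3 - <<'E'
from meas import *
from bench import sensors
s=pickle.load(open("w5.pkl","rb")); X,o,u,v,tr=meas(s,sensors.sense())
D=X-tr
k=o&(D[:,0]<-6)&(D[:,2]>-22)&(D[:,2]<-4)&(abs(D[:,1])<60); q=D[k]; 
# rim: highest pts
A=np.c_[q[:,:2],np.ones(len(q))]; co=np.linalg.lstsq(A,q[:,2],rcond=None)[0]; print(len(q),"rim tilt deg x,y",np.degrees(co[:2]).round(2),q.min(0).round(1),q.max(0).round(1),np.median(q[:,2]).round(1)); print(cv2.minAreaRect(q[:,:2].astype(np.float32)))
k=o&(D[:,0]>-9)&(D[:,2]>10)&(D[:,2]<40)&(abs(D[:,0])<12); q=D[k]; print("block",len(q),q.min(0),q.max(0),np.median(q,0))
E
```

```text
Traceback (most recent call last):
  File "meas.py", line 6, in meas
    t=np.array(st["tool_pos"]); tr=np.array([(t[:2]-c)@ex,(t[:2]-c)@ey,t[2]]); print("TCP rail",tr.round(1),st["tcp_rot"].round(2),"F",np.round(st["ft_force"],1),"gap",st["finger_gap"].round(1),"t",st["time"])
                                                                                                                                                                        ^^^^^^^^^^^^^^^^^^^^^^
AttributeError: 'float' object has no attribute 'round'
```

```bash
sed -i 's/st\["finger_gap"\].round(1)/round(st["finger_gap"],1)/' meas.py
cat > m.py <<'E'
from meas import *
from bench import sensors
f=sys.argv[1]; s=go("wrist",f); X,o,u,v,tr=meas(s,sensors.sense())
D=X-tr
k=o&(D[:,0]<-6)&(D[:,2]>-22)&(D[:,2]<-4)&(abs(D[:,1])<60); q=D[k]
A=np.c_[q[:,:2],np.ones(len(q))]; co=np.linalg.lstsq(A,q[:,2],rcond=None)[0]; print(len(q),"rim tilt deg x,y",np.degrees(co[:2]).round(2),q.min(0).round(1),q.max(0).round(1),np.median(q[:,2]).round(1)); print(cv2.minAreaRect(q[:,:2].astype(np.float32)))
k=o&(D[:,0]>-9)&(D[:,2]>10)&(D[:,2]<40)&(abs(D[:,0])<12); q=D[k]; print("block",len(q),q.min(0).round(1),q.max(0).round(1),np.median(q,0).round(1))
E
python3 m.py w6
```

```text
TCP rail [-26.9 -12.3 187.7] [-179.49    0.27   98.52] F [ 1.3  0.7 -1.6] gap 13.0 t 5.8667
lip edges [-2.65  2.82] slope -0.001 yr [-45. 129.] z 119.4
3469 rim tilt deg x,y [ 3.09 -0.66] [-97.2 -42.6 -22. ] [-6.  47.1 -4.1] -13.2
((-51.64020919799805, 1.7721328735351562), (89.66213989257812, 90.77597045898438), 89.28758239746094)
block 1768 [ -5.9 -14.5  10. ] [ 8.2 17.  26.4] [ 1.3  5.9 24.4]
```

```bash
python3 - <<'E'
from meas import *
from bench import sensors
s=pickle.load(open("w6.pkl","rb")); X,o,u,v,tr=meas(s,sensors.sense()); D=X-tr
for nm,k in {"far x":(D[:,0]<-94)&(abs(D[:,1])<35),"near x":(D[:,0]>-12)&(D[:,0]<-7)&(abs(D[:,1]-2)>20)&(abs(D[:,1])<42),"+y":(D[:,1]>43.5)&(D[:,0]<-10),"-y":(D[:,1]<-39)&(D[:,0]<-10)}.items():
    q=D[k&o&(D[:,2]>-25)&(D[:,2]<0)]; 
    if len(q)>5: print(nm,len(q),np.percentile(q[:,2],[50,80,95]).round(1),q[:,:2].mean(0).round(1))
k=o&(D[:,2]>20)&(abs(D[:,0])<12); q=D[k]; A=np.c_[q[:,:2],np.ones(len(q))]; print(np.degrees(np.linalg.lstsq(A,q[:,2],rcond=None)[0][:2]),len(q))
E
```

```text
TCP rail [-26.9 -12.3 187.7] [-179.49    0.27   98.52] F [ 1.3  0.7 -1.6] gap 13.0 t 5.8667
lip edges [-2.65  2.82] slope -0.001 yr [-45. 129.] z 119.4
far x 487 [-12.5 -11.7 -11.1] [-94.7  -7.6]
near x 114 [-13.  -12.5 -12. ] [-8.1 32. ]
+y 1275 [-13.5 -11.9 -11.2] [-51.1  45.6]
-y 437 [-17.9 -13.4 -12.2] [-84.6 -40.5]
[-0.63828289 -1.34994248] 1528
```

```bash
python3 -m pendant '[4,3,0,0.008,5,7,4,0,0,5,7,4,0,0,5,6,3,0,0,5,2,1,0,0,5,0,0,0,0,5]'; python3 m.py w7
```

```text
time: 6.37
tool_pos: [604.9, 85.2, 188.2]
tcp_rot: [-179.5, 0.3, 98.8]
ft_force: [0.4, -0.8, -0.5]
finger_gap: 13.4
TCP rail [  3.1  -4.2 188.2] [-179.54    0.3    98.76] F [-0.6  0.2 -1.3] gap 13.1 t 6.4167
lip edges [-2.36  2.75] slope -0.0008 yr [-141.  135.] z 119.5
3485 rim tilt deg x,y [ 2.9  -0.49] [-96.6 -44.2 -22. ] [-6. 46. -4.] -13.0
((-51.26589584350586, 0.7628059387207031), (90.16646575927734, 90.34004974365234), 89.71429443359375)
block 1777 [ -5.6 -15.4  10.1] [ 8.4 16.5 26.7] [ 1.5  5.6 24.8]
```

```bash
python3 -m pendant '[-1.8,0,-4,0.003,5,0,0,-6,0,5,0,0,-6,0,5,0,0,-5,0,5,0,0,-2,0,5]'; python3 m.py w8; python3 look.py side s8
python3 - <<'E'
import cv2,numpy as np
a=cv2.imread('pics/w8.png');b=cv2.imread('pics/s8.png')[160:340,120:270]
cv2.imwrite('pics/x8.png',np.hstack([a[:, 60:460],cv2.resize(b,(320,384))]))
E
```

```text
time: 6.83
tool_pos: [602.3, 84.8, 163.0]
tcp_rot: [-179.5, 0.3, 98.9]
ft_force: [-0.1, 0.1, -0.1]
finger_gap: 13.1
TCP rail [  0.4  -4.1 162.6] [-179.49    0.3    98.95] F [-0.9 -0.2 -1.6] gap 13.0 t 6.8833
lip edges [-2.57  2.88] slope 0.0004 yr [-117.  129.] z 119.5
3508 rim tilt deg x,y [ 2.59 -0.3 ] [-96.3 -44.  -22. ] [-6.  45.8 -4. ] -12.7
((-51.152198791503906, 0.8736457824707031), (89.77693939208984, 90.29823303222656), 89.98806762695312)
block 1800 [ -5.7 -15.5  10. ] [ 8.4 16.6 27.4] [ 1.6  5.4 25.2]
```

View pics/x8.png

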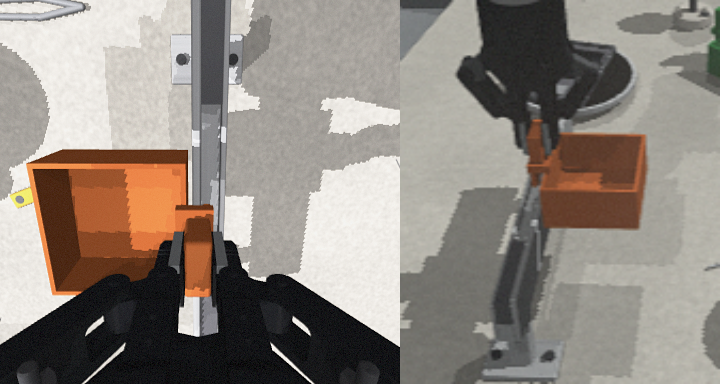

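The hook is over the channel (block at (197,255) in the left panel) and the box is on the near side of the lip. Lowering gently.

```bash
python3 -m pendant '[1,0.2,-2,0,5,0.3,0,-3,0,5,0,0,-3,0,5]'; python3 -m pendant '[0,0,-3,0,5,0,0,-2,0,5]'; python3 m.py w9 | head -1
```

```text
time: 7.18
tool_pos: [604.4, 85.1, 155.9]
tcp_rot: [-179.6, 0.3, 98.9]
ft_force: [0.0, -0.3, -0.9]
finger_gap: 13.1
time: 7.35
tool_pos: [604.5, 85.1, 150.4]
tcp_rot: [-179.6, 0.3, 98.9]
ft_force: [-0.3, 0.1, -0.6]
finger_gap: 13.0
TCP rail [  2.6  -4.2 150. ] [-179.61    0.32   98.94] F [ 0.3  0.7 -2.2] gap 12.6 t 7.4
```

```bash
python3 -m pendant '[-1,0,-1.5,0,5,0,0,-1.5,0,5]'; python3 -m pendant '[0,0,-1.5,0,5]';python3 -m pendant '[0,0,-1.5,0,5]'
```

```text
time: 7.57
tool_pos: [603.3, 85.1, 146.8]
tcp_rot: [-179.6, 0.3, 98.9]
ft_force: [-0.3, -0.4, -0.6]
finger_gap: 13.3
time: 7.65
tool_pos: [603.3, 85.1, 145.3]
tcp_rot: [-179.6, 0.3, 98.9]
ft_force: [-0.1, -0.4, -1.2]
finger_gap: 12.8
time: 7.73
tool_pos: [603.3, 85.1, 143.7]
tcp_rot: [-179.6, 0.3, 98.9]
ft_force: [0.2, 0.2, -1.2]
finger_gap: 13.0
```

```bash
python3 -m pendant '[0,0,-1.2,0,5]'; python3 -m pendant '[0,0,-1.2,0,5]'
```

```text
time: 7.82
tool_pos: [603.3, 85.1, 142.3]
tcp_rot: [-179.6, 0.3, 98.9]
ft_force: [-0.1, -0.5, -0.9]
finger_gap: 13.4
time: 7.9
tool_pos: [603.5, 85.2, 142.0]
tcp_rot: [-179.7, 0.3, 99.0]
ft_force: [-4.7, -0.3, 12.3]
finger_gap: 13.3
```

Contact with the track at z about 142. Sliding towards −y, watching the force.

```bash
python3 -m pendant '[0,0,0,0,5]'; python3 -m pendant '[0.3,-2,0,0,5]';python3 -m pendant '[0.5,-3,-0.2,0,5]';python3 -m pendant '[0.5,-3,-0.2,0,5]'
```

```text
time: 7.98
tool_pos: [603.8, 85.2, 142.5]
tcp_rot: [-179.7, 0.3, 98.9]
ft_force: [0.1, -0.4, -1.1]
finger_gap: 13.2
time: 8.07
tool_pos: [604.2, 83.4, 142.7]
tcp_rot: [-179.7, 0.3, 99.0]
ft_force: [0.2, -0.1, -0.6]
finger_gap: 12.8
time: 8.15
tool_pos: [604.8, 80.5, 142.5]
tcp_rot: [-179.7, 0.3, 99.0]
ft_force: [-0.3, -0.2, -0.4]
finger_gap: 13.1
time: 8.23
tool_pos: [605.3, 77.2, 142.2]
tcp_rot: [-179.8, 0.3, 99.0]
ft_force: [-0.5, -0.6, -0.7]
finger_gap: 12.9
```

```bash
python3 -m pendant '[0,-3,-0.5,0,5]'; python3 -m pendant '[0,-3,-0.5,0,5]';python3 -m pendant '[0.3,-3,-0.3,0,5]'
```

```text
time: 8.32
tool_pos: [605.6, 74.1, 142.0]
tcp_rot: [-179.8, 0.3, 99.0]
ft_force: [-0.6, 2.5, 3.4]
finger_gap: 13.0
time: 8.4
tool_pos: [606.0, 71.0, 141.9]
tcp_rot: [-179.8, 0.3, 99.0]
ft_force: [-0.5, 1.3, 3.4]
finger_gap: 13.4
time: 8.48
tool_pos: [606.6, 67.8, 141.9]
tcp_rot: [-179.9, 0.3, 99.0]
ft_force: [0.6, 0.6, 0.8]
finger_gap: 13.2
```

```bash
python3 -m pendant '[0,-3,-0.5,0,5]'; python3 -m pendant '[0,-3,-0.5,0,5]';python3 -m pendant '[0,-2,-0.6,0,5]'
```

```text
time: 8.57
tool_pos: [606.9, 64.5, 141.8]
tcp_rot: [-179.9, 0.3, 99.0]
ft_force: [0.2, 2.7, 3.5]
finger_gap: 13.6
time: 8.65
tool_pos: [607.3, 61.3, 141.8]
tcp_rot: [-180.0, 0.2, 99.0]
ft_force: [1.1, 1.7, 3.2]
finger_gap: 13.1
time: 8.73
tool_pos: [607.6, 59.0, 141.6]
tcp_rot: [180.0, 0.2, 99.0]
ft_force: [0.6, 2.6, 4.1]
finger_gap: 13.1
```

```bash
python3 -m pendant '[0.1,-1.2,-0.6,0,5]'; python3 -m pendant '[0.1,-1.2,-0.6,0,5]';python3 -m pendant '[0.1,-1.2,-0.7,0,5]'
```

```text
time: 8.82
tool_pos: [607.7, 57.3, 140.9]
tcp_rot: [180.0, 0.3, 99.0]
ft_force: [0.3, -0.4, -0.6]
finger_gap: 13.4
time: 8.9
tool_pos: [607.5, 55.5, 139.7]
tcp_rot: [-180.0, 0.3, 99.0]
ft_force: [-0.1, 0.3, -1.3]
finger_gap: 13.1
time: 8.98
tool_pos: [607.2, 53.9, 138.4]
tcp_rot: [-179.9, 0.3, 98.9]
ft_force: [0.1, 0.9, -0.3]
finger_gap: 12.9
```

The foot is sinking with no force on it, so it's in the gap. Continuing down.

```bash
python3 -m pendant '[0.5,0.3,-1.2,0,5]'; python3 -m pendant '[0.3,0,-1.2,0,5]'; python3 -m pendant '[0.2,0,-1.2,0,5]'
```

```text
time: 9.07
tool_pos: [607.3, 54.0, 136.6]
tcp_rot: [-179.9, 0.3, 98.9]
ft_force: [-0.5, 0.9, -0.6]
finger_gap: 13.3
time: 9.15
tool_pos: [607.3, 53.9, 134.8]
tcp_rot: [-179.8, 0.3, 98.9]
ft_force: [0.5, 0.5, -0.7]
finger_gap: 13.2
time: 9.23
tool_pos: [607.2, 54.0, 133.0]
tcp_rot: [-179.8, 0.3, 98.9]
ft_force: [0.3, 0.7, -0.5]
finger_gap: 13.2
```

```bash
python3 -m pendant '[0.1,0,-1,0,5]'; python3 -m pendant '[0.1,0,-1,0,5]'
```

```text
time: 9.32
tool_pos: [607.4, 54.1, 132.6]
tcp_rot: [-179.8, 0.3, 98.9]
ft_force: [-6.1, 1.9, 14.2]
finger_gap: 12.9
time: 9.4
tool_pos: [607.6, 54.1, 132.5]
tcp_rot: [-179.8, 0.3, 98.9]
ft_force: [-3.8, -0.0, 12.0]
finger_gap: 13.2
```

It stopped at z 132.5, the predicted home height, with about 12–14 N. Relaxing, then looking.

```bash
python3 -m pendant '[0,0,0,0,5]'; python3 m.py w10; python3 look.py side s10;python3 look.py scene c10
python3 - <<'E'
import cv2,numpy as np
a=cv2.imread('pics/c10.png')[100:240,270:410];b=cv2.imread('pics/s10.png')[160:340,120:270]
cv2.imwrite('pics/x10.png',np.hstack([cv2.resize(a,(384,384)),cv2.resize(b,(320,384))]))
E
```

```text
time: 9.48
tool_pos: [607.7, 54.1, 132.9]
tcp_rot: [-179.8, 0.3, 99.0]
ft_force: [0.9, -0.5, -1.6]
finger_gap: 13.6
TCP rail [  1.3 -35.3 132.9] [-179.82    0.31   98.95] F [-0.4  0.1 -0.1] gap 13.2 t 9.5333
lip edges [-2.45  2.99] slope -0.0003 yr [-117.   87.] z 119.4
3461 rim tilt deg x,y [ 3.23 -0.53] [-96.8 -44.  -22. ] [-6.1 45.9 -4. ] -13.1
((-51.50874328613281, 0.7009391784667969), (89.87336730957031, 90.64031219482422), 89.61072540283203)
block 1797 [ -6.1 -15.7  10. ] [ 7.9 16.4 26.9] [ 1.2  5.4 24.8]
```

View pics/x10.png

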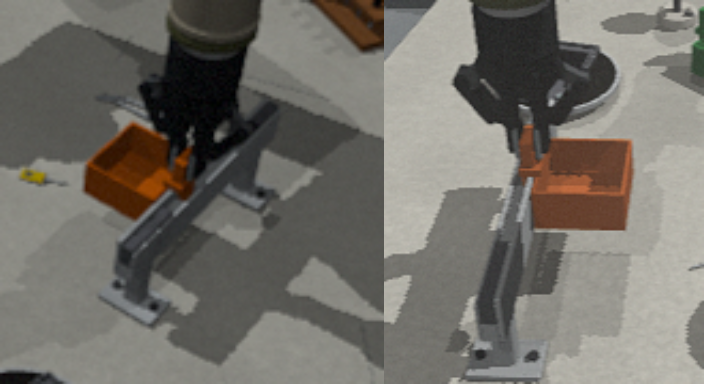

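The bridge is on the lip and the box hangs on the near side. Releasing gently.

```bash
python3 -m pendant '[0,0,-0.2,0,16,0,0,0,0,18,0,0,0,0,22,0,0,0,0,30,0,0,0,0,40,0,0,0,0,40]'; python3 m.py w11; python3 look.py side s11
python3 - <<'E'
import cv2,numpy as np
a=cv2.imread('pics/w11.png')[:,60:460];b=cv2.imread('pics/s11.png')[160:340,120:270]
cv2.imwrite('pics/x11.png',np.hstack([a,cv2.resize(b,(320,384))]))
E
```

```text
time: 10.13
tool_pos: [607.2, 53.9, 131.2]
tcp_rot: [-179.7, 0.3, 98.9]
ft_force: [-0.0, 0.8, 0.1]
finger_gap: 39.7
TCP rail [  0.7 -35.5 131.2] [-179.71    0.31   98.95] F [ 0.7 -0.4  0.4] gap 39.8 t 10.1833
lip edges [-2.38  2.96] slope -0.0017 yr [-111.   87.] z 119.5
2024 rim tilt deg x,y [ 6.08 -0.76] [-97.  -44.1 -22. ] [-6.2 45.7 -4. ] -15.9
((-51.60193634033203, 0.9056282043457031), (89.86563873291016, 90.74291229248047), 89.81160736083984)
block 1818 [ -9.  -14.9  10. ] [ 4.5 17.1 28.2] [-2.5  6.1 26.1]
```

View pics/x11.png

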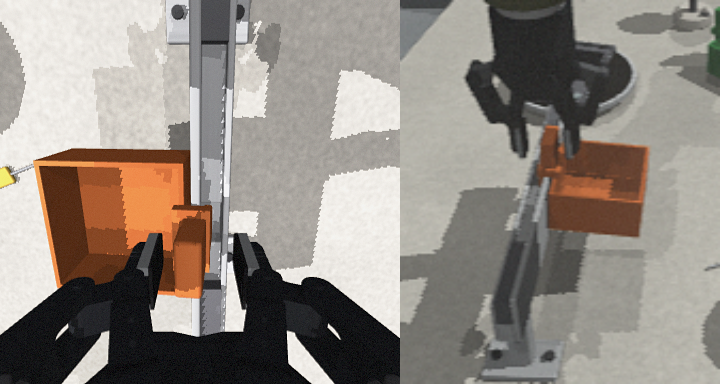

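The tray leans a few degrees and is clear of both fingers. Retracting straight up.

```bash
python3 -m pendant '[-1,0,4,0,50,0,0,6,0,50,0,0,8,0,50,0,0,8,0,50,0,0,10,0,50,0,0,12,0,50,0,0,12,0,50,0,0,12,0,50,0,-10,10,0,50,0,-15,10,0,50,0,-15,0,0,50,0,0,0,0,50]'; python3 look.py wrist w12; python3 look.py side s12; python3 look.py scene c12
python3 - <<'E'
from meas import *
from bench import sensors
s=pickle.load(open("w12.pkl","rb")); X,o,u,v,tr=meas(s,sensors.sense())
q=X[o&(X[:,2]>130)&(X[:,2]<165)]; print("block top rail",len(q),q.min(0).round(1),q.max(0).round(1),np.median(q,0).round(1)); 
a=cv2.imread('pics/w12.png')[:,60:460];b=cv2.imread('pics/s12.png')[160:340,120:270]
cv2.imwrite('pics/x12.png',np.hstack([a,cv2.resize(b,(320,384))]))
E
```

```text
time: 11.23
tool_pos: [607.4, 11.6, 239.1]
tcp_rot: [179.9, 0.4, 99.1]
ft_force: [-0.7, 0.2, 0.3]
finger_gap: 49.9
TCP rail [ -5.5 -74.6 238.1] [179.91   0.33  99.15] F [-0.4 -0.3 -0.8] gap 50.0 t 11.3833
lip edges [-2.44  2.83] slope -0.0033 yr [-147.   75.] z 119.5
block top rail 764 [-10.1 -51.3 130. ] [  8.2 -18.5 159.8] [ -2.7 -33.4 157.4]
```

View pics/x12.png

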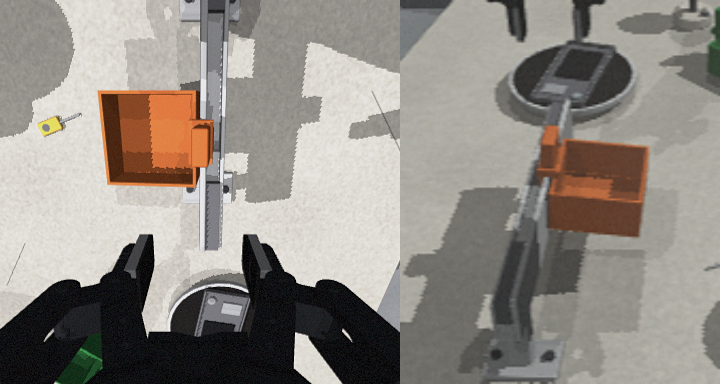

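View pics/c12.png

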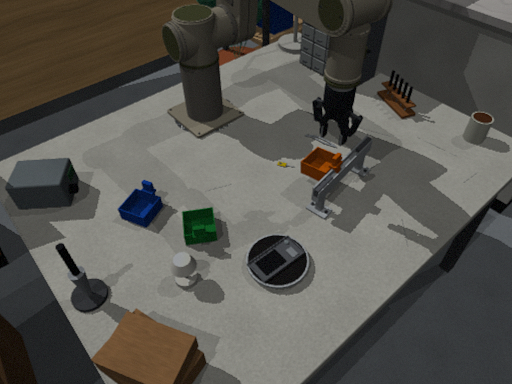

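The tray hangs home: its block top measures z ≈ 157.4 mm against 158 expected, at rail y ≈ −34. Everything else is where it was.

```bash
python3 -c "
from bench import job; print(job.hand_in())"
```

```text
the job is handed in; nothing more can be done
None
```

The orange tray is hung on the rail, let go of, and handed in at about 11.4 s; the hand-in gives no verdict.

I pinched the tray's grip block, lifted the hook over the lip and lowered it onto the track. I then slid it about 30 mm towards −y under 1–4 N until the hook dropped through the gap. The last few millimetres down brought the bridge onto the lip. The highest push I read was about 15 N, when the bridge landed.

**Last checks:**
- **Seating:** the tool stopped at the height I had predicted for home. After release the block top measured 157.4 mm against 158 mm expected.
- **Release:** the tray leans a few degrees with its box against the lip's face, and the gripper is about 100 mm clear above it.
- **Other things:** in the last overview the phone frame, SIM tool, lamp and the green and blue trays look unmoved. I compared them by eye only; the arm hides most of the tweezers there, so I couldn't check those.

**Disagreements:**
- **Arm tracking:** fast downward rows went up to about 11 mm off course and tilted the tool about 1°. I corrected this with short, slow rows before the grasp.
- **Gap position:** I had already seen the gap in the wrist camera's depth image, near rail y −34 mm. The slide by feel agreed to within about 1–2 mm.
- **Rail position:** the camera readings of the tray's grip relative to the tool differed by up to about 1 mm. That is within the 2 mm of play in the slot.

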